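# Set the target tiles in the cathode tray and close the retaining frame

### The arm

A 7-joint arm with a two-finger parallel gripper is mounted at the origin on a cart in front of the work surface, level with it; the furniture and walls round the work are solid. World frame = base frame: x ahead of the robot, y to its left, z up, the work surface at z = 0. Lengths are in m, angles in rad, forces in N, time in s.
With the tool pointing down it reaches from about 0.4 to 0.85 m from the base axis. Payload 10.4 kg.
Tool frame: the origin (TCP) lies at the very end of the fingers, on their centre line; the grasp point (between the pads) lies 19 mm behind it; z points along the fingers, y is the line along which they close (so a half turn about z gives the same grasp; the last joint's range is limited). The gripper opens to 87 mm and grips with 3 to 60 N. Pads are 19 mm wide; open, the fingers measure 117 mm over their backs; the gripper's body (75 mm by 190 mm) begins 51 mm behind the grasp point.
Start: joints at [-1.331, 0.332, -0.065, 1.46, 0.022, 1.35, -0.088], TCP at [0.162, 0.604, 0.223] pointing down, gripper open.
Joint ranges: [-2.6, 2.6], [-0.5, 2.12], [-1.47, 1.34], [0.16, 2.42], [-1.27, 4.41], [0.06, 2.06], [-2.6, 2.6]. Speed limits (rad/s): [2.22, 2.22, 2.79, 2.79, 3.14, 3.14, 3.14].

### API

Orientations are given as a unit quaternion [x, y, z, w].
In Python, from bench import read_state, cams, workorder gives the robot as it stands.
- The arm moves only by the shell command python3 -m crank 'ROWS' [FORCE]. ROWS is text: rows parted by semicolons, each of 5 numbers parted by spaces: the shift along the tool's x, y, z scaled (see below), then the turn about the tool's z scaled (see below), then the opening, from -1 (shut) to 1 (fully open). In form: dx dy dz yaw jaw; .... A call has 1 to 10 rows; each row shifts and turns the commanded pose from where the row before left it, along the tool's axes as they then stand; what a row does not reach is not made up. The controller multiplies each number of a shift by 200 mm and each number of a turn by 90 degrees. A row lasts 1/10 s, in which the tool goes at most 50 mm and 8.59 degrees, less where a joint would pass 70% of its speed; a pose out of reach is approached as far as the arm can. A call with a number of a shift or a turn outside -1 to 1 is refused whole. A call with a gripper value outside its range is refused whole. The fingers move at their own pace and stop on an object; FORCE is the grip in N (left out, the last holds). Time passes only in rows, so rows that do not move let the fingers close. It gives the time, the measured TCP pose, the force, the opening and the grip force at its end, in the units of the state.
- read_state(): the state, without advancing time (a new reading comes with each control period).
- cams.camera(name): name is "side" or "top" or "wrist"; returns a dict with "img" (384x512x3 uint8, blue, green, red), "K" (3x3 intrinsics, pixels), "dist" ([k1, k2, p1, p2, k3] as OpenCV has them; the pictures are not rectified), "xyz" and "attitude" of the camera in the world; the wrist camera has in their place "mount" (4x4, takes a point from camera to tool coordinates, whose origin is the TCP and whose axes are the flange's). Camera axes: x right, y down, z forward; pixel columns grow to the right and rows downward; lengths in m; the calibration is good to about 2 mm. A picture is of the moment at which its call begins: read the wrist's pose just before it. There is no depth.
- workorder.close_job(): hands the job in; it is judged then, once.
The state is a dict: "time": time; "joint_positions": joint angles; "joint_vel": joint speeds; "joint_torque": joint torques, N m; "ee_pos": TCP position; "eef_rot": TCP orientation; "ft_force": force on the tool from outside, world axes, zero at the start; "torque": the same for the moment, N m; "width": finger opening in m; "grip_force": force on a finger pad.
Only numpy, scipy, OpenCV 4.12 (cv2) and the standard library are available. Lean on these libraries where they do the work, as an engineer would, in place of code of your own. Each camera call takes 0.05 s, during which the arm holds its last target. There are 200 camera calls.

### The job

The sputter target goes together from four tiles: three lie loose and crooked in the cathode tray, dark face up, and the fourth lies on the bench the wrong way up, copper back showing. Turn the fourth tile over, setting it down and taking it again as needed (it is brittle: do not let it topple over), and put it at the open right-hand end of the row; push all four tiles snug against each other, against the left end stop and against the far rail, so that they make one straight row without gaps; then swing the hinged retaining frame down over them until it is fully shut. Leave the bottle, the tweezers, the tape roll and the hex key where they are.

Things in the scene. Friction and masses are not known exactly. Their poses are not given: they have to be found in the camera images.
- tray: Cathode tray, fixed: aluminium plate whose top, the floor for the tiles, is 10 mm over the bench. Origin on the bench, z up, x to the far side, y to the hinge end (robot's left). Plate from x = -54 to 50, y = -130 to 114 mm; near side and right end are open. Finished row: tile centres at x = 0, z = 17, y = 60, 20, -20, -60 mm. Two hinge lugs, up to z = 32 mm, stand at y = 102 mm.
- row_far_left (a point): Inner corner between far rail and left end stop, on the tray's floor: at x = 28, y = 80, z = 10 mm in the tray's frame, axes as the tray's. The steel far rail runs along y from here to y = -86 mm, the steel end stop along -x to the near side; both are 12 mm wide and 10.5 mm high over the floor.
- tile_left: Target tile: plain block 56 mm (its x) by 40 mm (its y) by 14 mm (its z), 0.2 kg, origin at its centre. Its z points out of its dark face; the other large side is its copper back. It lies in the tray dark face up, nearest the end stop, not yet in line.
- tile_middle: Same kind of tile, the second in the tray.
- tile_right: Same kind of tile, the third in the tray.
- tile_spare: Same kind of tile, the fourth; it lies on the bench to the right of the tray, copper back up (its z points down) at the start. It belongs at the right-hand end of the row, dark face up.
- frame (a joint): Retaining frame, a 4 mm plate with a window, 84 mm wide, hinged at the tray's left end. Skirts at its near side and free end fit round the finished row with 2 mm to spare; they land on a tile that stands out. 0 = shut, flat over the tiles (upper face 28.6 mm over the bench), 1.57 = upright, more = leaning to the left. Stiff hinge: it stays where put and takes about 3 N at the tab to move.
- frame_hinge (a point): Middle of the frame's hinge axis, at y = 102 mm, z = 26 mm in the tray's frame. The axis runs along the tray's x.
- frame_tab (a point): Centre of the outer face (the upper one when shut) of the lift tab at the frame's free end, 214 mm from the hinge axis; the tab is 34 mm wide, 4 mm thick and sticks out 24 mm beyond the frame's end. When the frame is open this face looks to the left.
- dropper_bottle: Bystander: small white dropper bottle with black nozzle, 32 mm across, 84 mm tall, standing in front of the tray. Origin under its centre.
- tweezers: Bystander: steel tweezers, 122 mm long, lying flat. Origin under their centre.
- kapton_roll: Bystander: roll of amber tape, 79 mm across, 20 mm tall, lying flat. Origin under its centre.
- hex_key: Bystander: black hex key, 35 by 85 mm, lying flat. Origin under its centre.

How it is judged:
On the way:
1. with the frame still open, all four tiles lie in the tray dark face up in one tight row against the far rail and the left end stop (x of tile_left in the frame of tray between -0.0025 and 0.0025 m and y of tile_left in the frame of tray between 0.0565 and 0.0615 m and z of tile_left in the frame of tray between 0.015 and 0.019 m and angle between each of tile_left, tile_middle, tile_right, tile_spare's own z axis and vertical below 0.06 rad and angle between the y axis of each of tile_left, tile_middle, tile_right, tile_spare and the y axis of tray, either way round below 0.06 rad and x of tile_middle in the frame of tray between -0.0025 and 0.0025 m and y of tile_middle in the frame of tray between 0.0165 and 0.0215 m and z of tile_middle in the frame of tray between 0.015 and 0.019 m and x of tile_right in the frame of tray between -0.0025 and 0.0025 m and y of tile_right in the frame of tray between -0.0235 and -0.0185 m and z of tile_right in the frame of tray between 0.015 and 0.019 m and x of tile_spare in the frame of tray between -0.0025 and 0.0025 m and y of tile_spare in the frame of tray between -0.0635 and -0.0585 m and z of tile_spare in the frame of tray between 0.015 and 0.019 m and distance between tile_left and tile_middle below 0.042 m and distance between tile_middle and tile_right below 0.042 m and distance between tile_right and tile_spare below 0.042 m and value of joint frame above 0.5 rad), for 0.2 s.
At the end, for the whole second after the job is handed in: Four tiles at rest in the tray, dark face up, each within 2.5 mm (along, across) and 0.06 rad of its place against end stop and far rail, neighbouring centres under 42 mm apart; the frame shut over them to within 0.02 rad (x of tile_left in the frame of tray between -0.0025 and 0.0025 m and y of tile_left in the frame of tray between 0.0565 and 0.0615 m and z of tile_left in the frame of tray between 0.015 and 0.019 m and angle between each of tile_left, tile_middle, tile_right, tile_spare's own z axis and vertical below 0.06 rad and angle between the y axis of each of tile_left, tile_middle, tile_right, tile_spare and the y axis of tray, either way round below 0.06 rad and x of tile_middle in the frame of tray between -0.0025 and 0.0025 m and y of tile_middle in the frame of tray between 0.0165 and 0.0215 m and z of tile_middle in the frame of tray between 0.015 and 0.019 m and x of tile_right in the frame of tray between -0.0025 and 0.0025 m and y of tile_right in the frame of tray between -0.0235 and -0.0185 m and z of tile_right in the frame of tray between 0.015 and 0.019 m and x of tile_spare in the frame of tray between -0.0025 and 0.0025 m and y of tile_spare in the frame of tray between -0.0635 and -0.0585 m and z of tile_spare in the frame of tray between 0.015 and 0.019 m and distance between tile_left and tile_middle below 0.042 m and distance between tile_middle and tile_right below 0.042 m and distance between tile_right and tile_spare below 0.042 m and linear speed of each of tile_left, tile_middle, tile_right, tile_spare below 0.01 m/s and value of joint frame below 0.02 rad and velocity of joint frame below 0.05 rad/s); the robot touches nothing.
It fails at once if the fourth tile toppled over or was flung (turning faster than 15 rad/s) (angular speed of tile_spare above 15 rad/s).
It fails at once if dropper bottle was moved by more than 20 mm (distance of dropper_bottle from where it was at the start of the episode above 0.02 m).
It fails at once if tweezers was moved by more than 20 mm (distance of tweezers from where it was at the start of the episode above 0.02 m).
It fails at once if kapton roll was moved by more than 20 mm (distance of kapton_roll from where it was at the start of the episode above 0.02 m).
It fails at once if hex key was moved by more than 20 mm (distance of hex_key from where it was at the start of the episode above 0.02 m).
It also fails if it takes over 72 s, if anything falls off the work surface, if the arm or the gripper's body presses on something with over 40 N, if the wrist force passes 120 N, or if a joint passes its speed limit or range.

## Working session

There is one attempt and no reset: what is moved stays moved. The work goes in short steps, Python scripts to look and compute and a shell command to move; the robot and the scene stay as the last step left them, time stands still between calls to the robot, and variables do not carry over. Pictures are saved under pics/ and viewed, at most 10 in all, crops included, and the job is handed in when it is done.

```bash
ls; mkdir -p pics; cat > h.py <<'E'
import cv2,numpy as np
from scipy.spatial.transform import Rotation as R
from bench import read_state,cams,workorder
def snap(n,f):
    s=read_state();c=cams.camera(n);cv2.imwrite(f'pics/{f}.png',c['img'])
    d={k:np.array(v) for k,v in c.items()};d['s_p']=np.array(s['ee_pos']);d['s_q']=np.array(s['eef_rot']);np.savez(f'pics/{f}.npz',**d);return c
def pose(d):
    if 'mount' in d:
        M=d['mount'];Rt=R.from_quat(d['s_q']).as_matrix();return Rt@M[:3,:3],d['s_p']+Rt@M[:3,3]
    a=d['attitude'];Rm=R.from_quat(a).as_matrix() if a.size==4 else a
    return Rm,d['xyz']
def ray(f,px,z):
    d=np.load(f'pics/{f}.npz');Rm,t=pose(d)
    u=cv2.undistortPoints(np.array(px,float).reshape(-1,1,2),d['K'],d['dist'])[:,0]
    v=np.c_[u,np.ones(len(u))]@Rm.T
    return t+v*((np.array(z)-t[2])/v[:,2])[:,None]
def proj(f,P):
    d=np.load(f'pics/{f}.npz');Rm,t=pose(d)
    return cv2.projectPoints((np.array(P,float)-t)@Rm,np.zeros(3),np.zeros(3),d['K'],d['dist'])[0][:,0]
E
python3 - <<'E'
from h import *
import numpy as np
a=snap('top','top0');b=snap('side','side0')
for c in(a,b):print(c['xyz'],c['attitude'],c['K'])
cv2.imwrite('pics/top0b.png',cv2.resize(a['img'],(800,600),interpolation=cv2.INTER_CUBIC))
cv2.imwrite('pics/side0b.png',cv2.resize(b['img'],(800,600),interpolation=cv2.INTER_CUBIC))
print(read_state())
E
```

```text
pics
[0.40849675 0.10160401 1.27126635] [-0.69689549  0.71653762 -0.02159718  0.0210733 ] [[426.28853302   0.         256.65037612]
 [  0.         426.28853302 192.67326967]
 [  0.           0.           1.        ]]
[0.31810258 1.1079337  0.80444088] [-0.06151963  0.88962012 -0.45083895  0.039187  ] [[490.90594821   0.         245.694855  ]
 [  0.         490.90594821 184.93927092]
 [  0.           0.           1.        ]]
{'time': 0.1, 'joint_positions': array([-1.33058187,  0.33278948, -0.06469112,  1.46084831,  0.02158885,
        1.3498843 , -0.08849491]), 'joint_vel': array([-0.00102506, -0.00058743,  0.00102508, -0.00178149,  0.00239479,
       -0.00020697, -0.00027266]), 'joint_torque': array([ 1.55916779e-03, -6.24552798e+01,  2.47285247e-02, -3.90718997e+01,
       -6.13423297e-02,  3.66535073e-02,  4.34620540e-05]), 'ee_pos': array([0.16229121, 0.60321216, 0.22184977]), 'eef_rot': array([ 1.31022762e-01,  9.91379168e-01, -6.14632952e-04, -5.73699521e-05]), 'ft_force': array([-0.7931989 ,  0.40259116, -0.22857079]), 'torque': array([-9.32417979e-05,  8.67106575e-03,  3.24877342e-02]), 'grip_force': 0.0, 'width': 0.08726159690833864}
```

View pics/top0b.png

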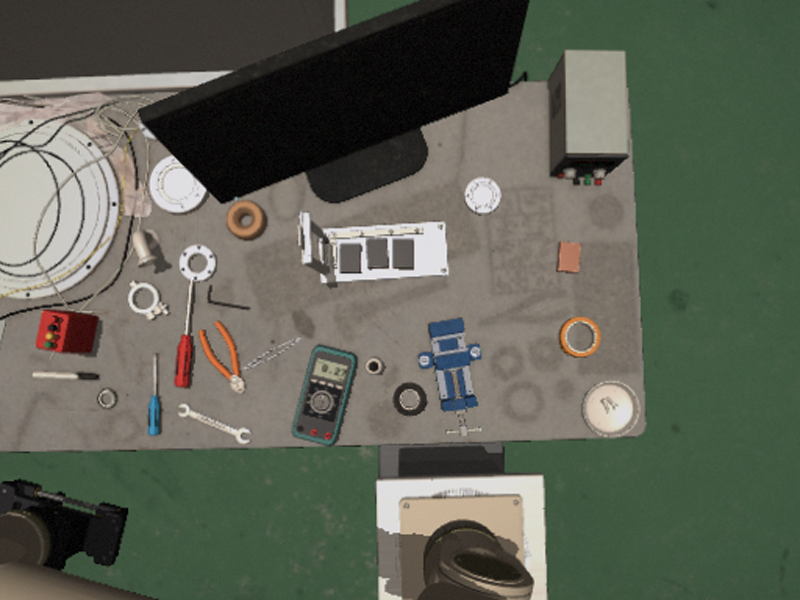

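View pics/side0b.png

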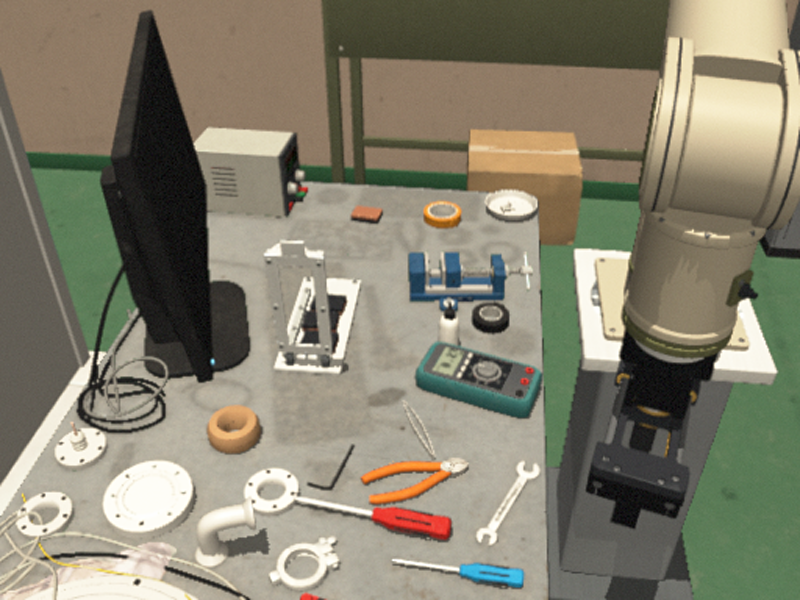

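```bash
python3 - <<'E'
from h import *
c=cv2.imread('pics/top0.png')
a=cv2.resize(c[130:190,185:295],(770,420),interpolation=cv2.INTER_CUBIC)
b=cv2.resize(c[145:185,345:385],(240,240),interpolation=cv2.INTER_CUBIC)
o=np.zeros((590,800,3),np.uint8);o[:420,:770]=a;o[420:,:170]=0
o[350:590,560:800]=b
cv2.imwrite('pics/topcrop.png',o)
S=1.5625
print(ray('top0',np.array([[325,285],[447,222],[569,257],[373,366],[580,337],[450,320]])/S,[0,0,.014,.04,.02,.05]).round(3))
E
```

```text
[[ 0.52   0.244  0.   ]
 [ 0.635  0.007  0.   ]
 [ 0.56  -0.223  0.014]
 [ 0.364  0.155  0.04 ]
 [ 0.407 -0.236  0.02 ]
 [ 0.445  0.011  0.05 ]]
```

View pics/topcrop.png

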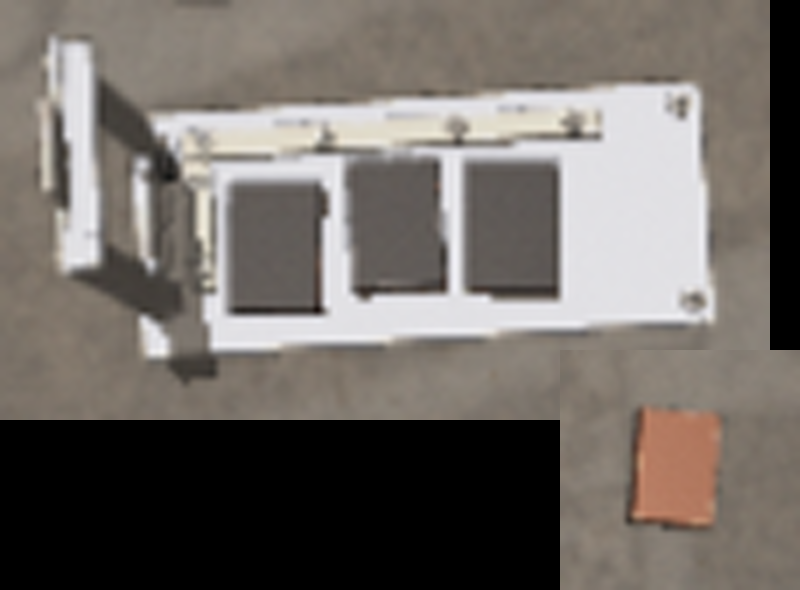

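```bash
cat > t.py <<'E'
from h import *
from scipy.optimize import least_squares
def fit(f,px,z,loc):
    P=ray(f,px,[z]*len(px))[:,:2];loc=np.array(loc,float)
    def g(q):
        c,s=np.cos(q[2]),np.sin(q[2]);return (loc@np.array([[c,s],[-s,c]])+q[:2]-P).ravel()
    r=least_squares(g,[*P.mean(0),0.]);return r.x,np.abs(r.fun).max()
E
python3 - <<'E'
from t import *
A=lambda L:np.array(L)/7+[185,130]
q,e=fit('top0',A([[698,85],[712,322],[143,357]]),.010,[[.05,-.13],[-.054,-.13],[-.054,.114]])
print('tray',q.round(4),e)
T=[[.028,.02],[.028,-.02],[-.028,-.02],[-.028,.02]]
def intray(p):
    c,s=np.cos(q[2]),np.sin(q[2]);d=p[:2]-q[:2];return np.array([c*d[0]+s*d[1],-s*d[0]+c*d[1],p[2]-q[2]]).round(4)
for n,L in dict(l=[[228,180],[322,182],[320,313],[228,312]],m=[[346,162],[440,155],[447,290],[357,294]],r=[[464,162],[558,160],[560,298],[466,293]]).items():
    p,e=fit('top0',A(L),.024,T);print(n,p.round(4),intray(p),e)
L=[[640,408],[720,415],[714,526],[630,520]]
p,e=fit('top0',(np.array(L)-[560,350])/6+[345,145],.014,T);print('spare',p.round(4),e)
# tray points world
c,s=np.cos(q[2]),np.sin(q[2])
for n,(x,y) in dict(sp=(0,-.06),hinge=(0,.102)).items():print(n,q[0]+c*x-s*y,q[1]+s*x+c*y)
s=read_state();print(R.from_quat(s['eef_rot']).as_matrix().round(3))
E
```

```text
tray [0.5809 0.1397 0.0302] 0.0011883042324528637
l [ 0.5674  0.1929 -0.035 ] [-0.0119  0.0536 -0.0652] 0.0008058997601337048
m [0.5751 0.1409 0.0384] [-0.0058  0.0014  0.0082] 0.0011650702405417157
r [ 0.5724  0.0928 -0.0234] [-0.0099 -0.0466 -0.0536] 0.001625437877174507
spare [ 0.5595 -0.2234 -0.1127] 0.001149864239563425
sp 0.582702946010938 0.07967974706782681
hinge 0.5778077121324723 0.24160576932884303
[[-0.966  0.26  -0.   ]
 [ 0.26   0.966 -0.001]
 [-0.    -0.001 -1.   ]]
```

```bash
cat > go.py <<'E'
import sys
from h import *
# go.py x y z ydir_deg : rows needed from the measured pose; turn first, then the shift in the turned axes
x,y,z,a=map(float,sys.argv[1:5]);s=read_state();M=R.from_quat(s['eef_rot']).as_matrix();p=s['ee_pos']
cur=np.degrees(np.arctan2(M[1,1],M[0,1]));dy=(a-cur+90)%180-90
t=np.radians(cur+dy);Y=np.array([np.cos(t),np.sin(t),0]);Z=np.array([0,0,-1.]);X=np.cross(Y,Z)
d=np.array([x,y,z])-p;u=np.array([d@X,d@Y,d@Z])/.2
print('t',round(s['time'],2),'p',np.round(p,4),'ydir',round(cur,2),'yaw',round(-dy/90,4),'shift',u.round(4),'rows',round(np.linalg.norm(u)/.25,1),'w',round(s['width'],4),'F',np.round(s['ft_force'],1),'q',np.round(s['joint_positions'],2))
E
python3 go.py .5804 -.2258 .15 83.54
python3 -m crank '0 0 0 -0.094 1'; python3 go.py .5804 -.2258 .15 83.54
```

```text
t 0.1 p [0.1623 0.6032 0.2218] ydir 74.94 yaw -0.0955 shift [-2.5436 -3.8835  0.3592] rows 18.6 w 0.0873 F [-0.8  0.4 -0.2] q [-1.33  0.33 -0.06  1.46  0.02  1.35 -0.09]
time: 0.2
ee_pos: [0.1622, 0.6033, 0.222]
eef_rot: [0.057, 0.998, -0.0, -0.0]
ft_force: [1.1, -0.2, 0.3]
width: 0.087
grip_force: 0.0
t 0.2 p [0.1622 0.6033 0.222 ] ydir 83.44 yaw -0.0012 shift [-2.5439 -3.884   0.3601] rows 18.6 w 0.087 F [ 1.1 -0.2  0.3] q [-1.32  0.33 -0.08  1.46  0.03  1.35  0.05]
```

```bash
python3 -m crank '-.125 -.19 0 0 1;-.125 -.19 0 0 1;-.125 -.19 0 0 1;-.125 -.19 0 0 1;-.125 -.19 0 0 1;-.125 -.19 0 0 1;-.125 -.19 0 0 1;-.125 -.19 0 0 1;-.125 -.19 0 0 1;-.125 -.19 0 0 1' | head -2;  python3 -m crank '-.125 -.19 0 0 1;-.125 -.19 0 0 1;-.125 -.19 0 0 1;-.125 -.19 0 0 1;-.125 -.19 0 0 1;-.125 -.19 0 0 1;-.125 -.19 0 0 1;-.125 -.19 0 0 1;-.125 -.19 0 0 1;-.1 -.15 0 0 1' | head -2; python3 go.py .5804 -.2258 .15 83.54
```

```text
time: 1.2
ee_pos: [0.3674, 0.1955, 0.2225]
time: 2.2
ee_pos: [0.5682, -0.2027, 0.2221]
t 2.2 p [ 0.5682 -0.2027  0.2221] ydir 83.38 yaw -0.0018 shift [-0.0738 -0.1081  0.3606] rows 1.5 w 0.087 F [0.2 0.1 0.1] q [-0.35  0.35  0.78  1.56 -0.25  1.34  1.92]
```

```bash
python3 -m crank '-.074 -.108 .15 0 1;0 0 .2 0 1;0 0 .2 0 1;0 0 .2 0 1;0 0 .1 0 1;0 0 0 0 1' | head -2; python3 go.py .5804 -.2258 .003 83.54
```

```text
time: 2.8
ee_pos: [0.5777, -0.2225, 0.0491]
t 2.8 p [ 0.5777 -0.2225  0.0491] ydir 83.4 yaw -0.0015 shift [-0.0154 -0.0147  0.2305] rows 0.9 w 0.0866 F [-0.5 -0.5 -0.5] q [-0.23  0.56  0.69  1.69 -0.4   1.05  2.04]
```

```bash
python3 -m crank '-.015 -.015 .1 0 1;0 0 .08 0 1;0 0 .05 0 1;0 0 0 0 1;0 0 0 0 -1;0 0 0 0 -1;0 0 0 0 -1;0 0 0 0 -1;0 0 0 0 -1;0 0 0 0 -1' 8; python3 go.py .5804 -.2258 .003 83.54
```

```text
time: 3.8
ee_pos: [0.5826, -0.2268, 0.0066]
eef_rot: [0.058, 0.998, 0.0, 0.0]
ft_force: [-0.5, -0.1, 0.1]
width: 0.0467
grip_force: 0.0
t 3.8 p [ 0.5826 -0.2268  0.0066] ydir 83.41 yaw -0.0015 shift [0.0114 0.0035 0.0181] rows 0.1 w 0.0467 F [-0.5 -0.1  0.1] q [-0.2   0.62  0.66  1.7  -0.44  0.98  2.08]
```

```bash
python3 -m crank '.01 0 .018 0 -1;0 0 0 0 -1;0 0 0 0 -1;0 0 0 0 -1' 8; python3 go.py .5804 -.2258 .003 83.54;python3 - <<'E'
from h import *
c=snap('wrist','w1');cv2.imwrite('pics/w1.png',c['img'])
E
```

```text
time: 4.2
ee_pos: [0.581, -0.2264, 0.003]
eef_rot: [0.057, 0.998, 0.0, 0.0]
ft_force: [1.6, 1.3, 2.9]
width: 0.0403
grip_force: 8.0
t 4.2 p [ 0.581  -0.2264  0.003 ] ydir 83.42 yaw -0.0013 shift [0.0032 0.0028 0.0002] rows 0.0 w 0.0403 F [1.6 1.3 2.9] q [-0.2   0.62  0.66  1.7  -0.45  0.97  2.08]
```

View pics/w1.png

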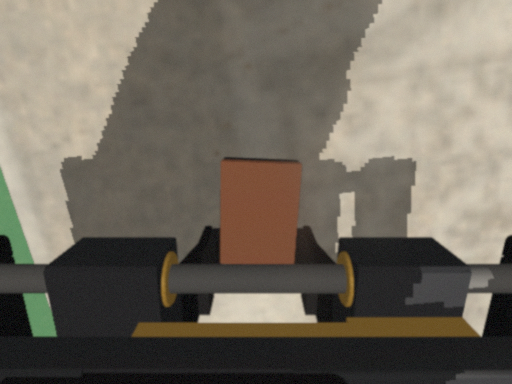

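```bash
python3 -m crank '0 0 0 0 -1;.0098 -.042 0 0 -1;.017 -.0397 0 0 -1;.0236 -.0361 0 0 -1;0 0 0 0 -1' 3; python3 - <<'E'
from h import *
c=snap('wrist','w2')['img'];b=snap('side','s2')['img'][110:160,200:300]
o=np.zeros((384,800,3),np.uint8);o[:,:400]=cv2.resize(c,(400,384));o[:200,400:]=cv2.resize(b,(400,200))
cv2.imwrite('pics/w2v.png',o)
E
```

```text
time: 4.75
ee_pos: [0.5659, -0.2512, 0.0028]
eef_rot: [0.059, 0.998, -0.001, -0.001]
ft_force: [-0.5, -1.2, 1.4]
width: 0.0403
grip_force: 3.0
```

View pics/w2v.png

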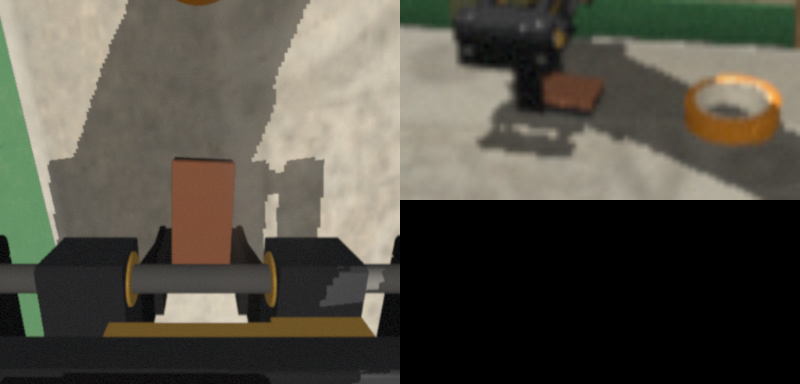

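My third row slot was misplaced: I put the lift in the y column, so the tile just slid 24 mm on the bench (still flat and held). I'll slide it back, a little farther out, then lift correctly.

```bash
python3 -m crank '-.06 .06 0 0 -1;-.06 .06 0 0 -1;0 0 0 0 -1;.0098 0 -.042 0 -1;.017 0 -.0397 0 -1;.0236 0 -.0361 0 -1;0 0 0 0 -1' 3; python3 - <<'E'
from h import *
c=snap('wrist','w3')['img'];b=snap('side','s3')['img'][110:160,200:300]
o=np.zeros((384,800,3),np.uint8);o[:,:400]=cv2.resize(c,(400,384));o[:200,400:]=cv2.resize(b,(400,200))
cv2.imwrite('pics/w3v.png',o)
E
```

```text
time: 5.55
ee_pos: [0.5839, -0.2274, 0.0279]
eef_rot: [0.058, 0.998, -0.0, 0.001]
ft_force: [-0.1, -1.6, 0.6]
width: 0.0401
grip_force: 3.0
```

View pics/w3v.png

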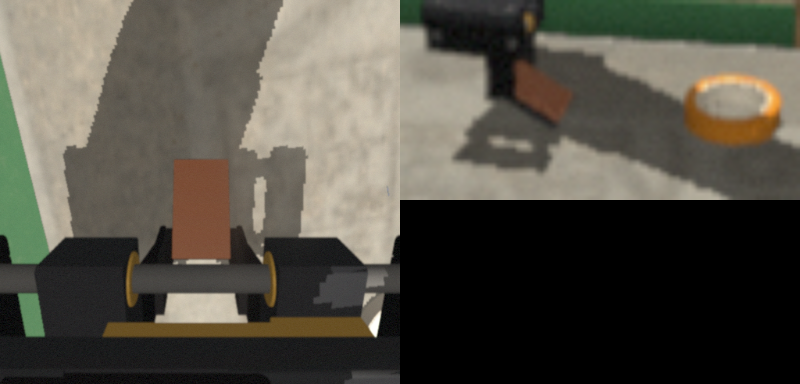

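```bash
python3 -m crank '.0295 0 -.0315 0 -1;.0346 0 -.0259 0 -1;.0385 0 -.0195 0 -1;.0413 0 -.0125 0 -1;.0428 0 -.0052 0 -1;.0431 0 .0024 0 -1;0 0 0 0 -1;0 0 0 0 -1' 3; python3 - <<'E'
from h import *
c=snap('wrist','w4')['img'];b=snap('side','s4')['img'][105:165,200:300]
o=np.zeros((384,800,3),np.uint8);o[:,:400]=cv2.resize(c,(400,384));o[:240,400:]=cv2.resize(b,(400,240))
cv2.imwrite('pics/w4v.png',o)
E
```

```text
time: 6.45
ee_pos: [0.5385, -0.2211, 0.0449]
eef_rot: [0.058, 0.998, 0.0, -0.0]
ft_force: [-0.3, -0.4, 3.2]
width: 0.04
grip_force: 3.0
```

View pics/w4v.png

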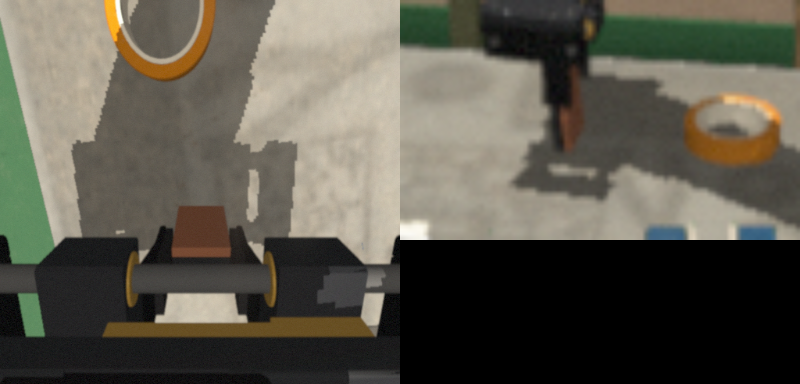

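```bash
cat >> h.py <<'E'
def copper(f,n='wrist'):
    c=snap(n,f)['img'];hsv=cv2.cvtColor(c,cv2.COLOR_BGR2HSV)
    m=cv2.inRange(hsv,(0,100,40),(12,255,255));l,k,st,ce=cv2.connectedComponentsWithStats(m)
    print(n,[(tuple(map(int,st[i])),) for i in range(1,l) if st[i,4]>60])
E
python3 - <<'E'
from h import *
copper('w4b');
E
python3 -m crank '.0431 0 0 0 -1;.0428 0 .0052 0 -1;.0413 0 .0125 0 -1;.0385 0 .0195 0 -1;0 0 0 0 -1' 3
python3 - <<'E'
from h import *
copper('w5');snap('side','s5')
E
```

```text
wrist [((219, 206, 78, 52, 3535),)]
time: 7.1
ee_pos: [0.5039, -0.2172, 0.0367]
eef_rot: [0.058, 0.998, 0.0, -0.001]
ft_force: [-2.1, 1.3, 1.9]
width: 0.0397
grip_force: 3.0
wrist [((218, 240, 79, 13, 921),)]
```

```bash
python3 -m crank '.0346 0 .0259 0 -1;.0295 0 .0315 0 -1;.0236 0 .0361 0 -1;.017 0 .0397 0 -1;.0098 0 .035 0 -1;0 0 0 0 -1;0 0 0 0 -1' 3
python3 - <<'E'
from h import *
copper('w6');c=cv2.imread('pics/w6.png');b=snap('side','s6')['img'][105:165,200:300]
a=cv2.imread('pics/s5.png')[105:165,200:300]
o=np.zeros((480,800,3),np.uint8);o[:384,:400]=cv2.resize(c,(400,384));o[:240,400:]=cv2.resize(b,(400,240));o[240:,400:]=cv2.resize(a,(400,240))
cv2.imwrite('pics/w6v.png',o)
E
```

```text
time: 7.9
ee_pos: [0.4831, -0.2149, 0.0036]
eef_rot: [0.058, 0.998, -0.0, -0.0]
ft_force: [-0.2, -0.5, -1.9]
width: 0.0399
grip_force: 3.0
wrist [((220, 233, 75, 7, 510),)]
```

View pics/w6v.png

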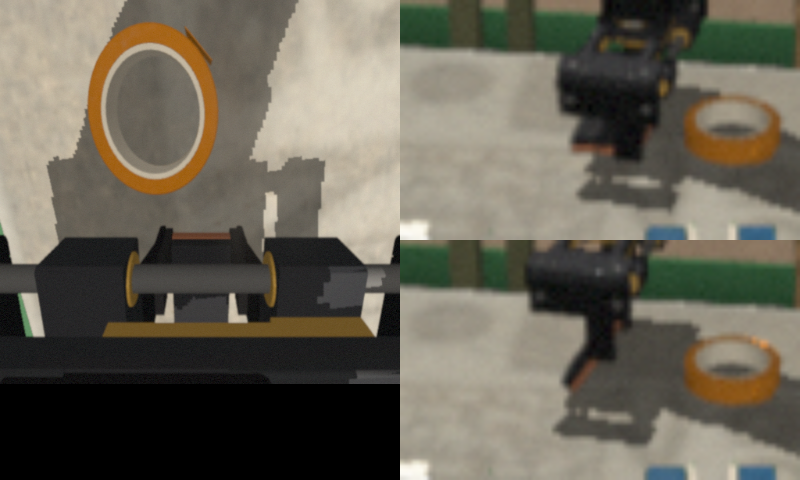

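```bash
python3 -m crank '0 0 .01 0 -.5;0 0 0 0 .3;0 0 0 0 .3;-.05 0 0 0 .3;-.055 0 0 0 .3;0 0 0 0 .3;0 0 0 0 -1;0 0 0 0 -1;0 0 0 0 -1;0 0 0 0 -1' 20 | egrep 'time|pos|width|grip'
python3 -m crank '0 0 0 0 -1;0 0 0 0 -1' 20; python3 - <<'E'
from h import *
d=np.load('pics/w6.npz');copper('w7')
E
python3 go.py .5837 .0497 .10 91.73
```

```text
time: 9.0
ee_pos: [0.5036, -0.2173, 0.0018]
width: 0.0399
grip_force: 20.0
time: 9.2
ee_pos: [0.5037, -0.2172, 0.0018]
eef_rot: [0.058, 0.998, 0.0, -0.0]
ft_force: [-0.9, -0.7, -1.0]
width: 0.0399
grip_force: 20.0
wrist [((221, 195, 74, 4, 283),)]
t 9.25 p [ 0.5038 -0.2172  0.0018] ydir 83.4 yaw -0.0925 shift [-0.4397  1.322  -0.4911] rows 5.9 w 0.0401 F [-0.4 -0.5 -0.5] q [-0.25  0.48  0.7   1.91 -0.39  0.89  2.1 ]
```

```bash
python3 - <<'E'
from h import *
d=np.load('pics/w7.npz');print(d['mount'].round(3));g=d['s_p'];X=R.from_quat(d['s_q']).as_matrix()[:,0]
P=ray('w7',[[258,195],[258,199]]*2,[0,0,.014,.014]);print(((P-g)@X).round(4))
d=np.load('pics/w1.npz');g=d['s_p'];X=R.from_quat(d['s_q']).as_matrix()[:,0]
P=ray('w1',[[258,157],[258,160]]*2,[0,0,.014,.014]);print(((P-g)@X).round(4))
E
```

```text
[[ 0.001 -0.96  -0.28   0.078]
 [ 1.     0.001  0.001  0.001]
 [-0.001 -0.28   0.96  -0.163]
 [ 0.     0.     0.     1.   ]]
[0.0291 0.0268 0.0333 0.0312]
[0.0499 0.0483 0.0523 0.0508]
```

```bash
python3 -m crank '0 0 -.15 0 -1;0 0 -.2 0 -1;0 0 0 -.0925 -1;-.09 .22 0 0 -1;-.09 .22 0 0 -1;-.09 .22 0 0 -1;-.09 .22 0 0 -1;-.05 .2 0 0 -1;-.02 .1 0 0 -1;0 0 0 0 -1' 20 | egrep 'time|pos|width|grip'
python3 go.py .5822 .0306 .05 91.73
```

```text
time: 10.25
ee_pos: [0.583, 0.026, 0.0714]
width: 0.0401
grip_force: 20.0
t 10.25 p [0.583  0.026  0.0714] ydir 92.08 yaw 0.0039 shift [0.0035 0.0231 0.1068] rows 0.4 w 0.0401 F [-0.1  0.2 -2.7] q [-0.64  0.43  0.64  1.77 -0.29  1.04  1.71]
```

```bash
python3 -m crank '0 .023 .1 .004 -1;0 0 .1 0 -1;0 0 .05 0 -1;0 0 .03 0 -1;0 0 0 0 -1' 20 | egrep 'time|pos|force'
python3 go.py .5822 .0306 .0135 91.73
```

```text
time: 10.75
ee_pos: [0.5824, 0.0252, 0.0155]
ft_force: [0.5, 0.5, -1.4]
grip_force: 20.0
t 10.75 p [0.5824 0.0252 0.0155] ydir 91.32 yaw -0.0045 shift [-0.      0.0272  0.01  ] rows 0.1 w 0.0399 F [ 0.5  0.5 -1.4] q [-0.61  0.5   0.6   1.81 -0.35  0.94  1.74]
```

```bash
python3 -m crank '0 .02 .01 -.004 -1;0 .02 0 0 -1;0 .02 0 0 -1;0 .02 0 0 -1;0 .02 0 0 -1;0 .02 0 0 -1;0 .02 0 0 -1;0 .02 0 0 -1' 20 | egrep 'time|pos|force'
python3 -m crank '0 .01 0 0 -1;0 .01 0 0 -1;0 0 0 0 -1' 20 | egrep 'time|pos|force'
python3 go.py .5822 .0627 .0135 91.73; python3 - <<'E'
from h import *
snap('wrist','w8');snap('top','top8')
E
```

```text
time: 11.55
ee_pos: [0.5818, 0.0576, 0.0139]
ft_force: [-0.3, -3.1, 0.9]
grip_force: 23.0
time: 11.85
ee_pos: [0.5816, 0.062, 0.0139]
ft_force: [-0.7, -2.0, -1.1]
grip_force: 21.7
t 11.85 p [0.5816 0.062  0.0139] ydir 91.73 yaw 0.0 shift [-0.0029  0.0036  0.0019] rows 0.0 w 0.0398 F [-0.7 -2.  -1.1] q [-0.66  0.51  0.59  1.8  -0.34  0.94  1.68]
```

```bash
python3 -m crank '0 -.025 .008 0 -1;0 -.015 0 0 -1;0 0 0 0 -1;0 0 0 0 .12;0 0 0 0 .12;0 0 -.1 0 .12;0 0 -.2 0 .12;0 0 0 0 -1;0 -.2 0 0 -1;0 0 0 0 -1' 20 | egrep 'time|pos|force|width'
python3 go.py .5849 .0045 .0145 91.73; python3 - <<'E'
from h import *
snap('wrist','w9')
E
```

```text
time: 12.95
ee_pos: [0.5831, 0.0084, 0.0728]
ft_force: [0.2, -1.8, 0.0]
width: 0.0321
grip_force: 0.0
t 12.95 p [0.5831 0.0084 0.0728] ydir 91.42 yaw -0.0034 shift [-0.0084 -0.02    0.2913] rows 1.2 w 0.0321 F [ 0.2 -1.8  0. ] q [-0.62  0.43  0.65  1.77 -0.29  1.04  1.73]
```

```bash
python3 -m crank '-.008 -.02 .1 0 -1;0 0 .1 0 -1;0 0 .06 0 -1;0 0 .03 0 -1;0 0 0 0 -1' 20 | egrep 'time|pos|force|width'
python3 go.py .5838 .0447 .0145 91.73
```

```text
time: 13.5
ee_pos: [0.5844, 0.0101, 0.0137]
ft_force: [-0.7, 0.2, -0.1]
width: 0.0008
grip_force: 0.0
t 13.5 p [0.5844 0.0101 0.0137] ydir 91.75 yaw 0.0002 shift [-0.0021  0.1728 -0.0041] rows 0.7 w 0.0008 F [-0.7  0.2 -0.1] q [-0.58  0.51  0.61  1.8  -0.35  0.94  1.78]
```

```bash
python3 - <<'E'
from h import *
c=snap('wrist','w10')['img'];t=cv2.resize(snap('top','top10')['img'][130:190,185:295],(400,218),interpolation=cv2.INTER_CUBIC)
a=cv2.imread('pics/w8.png');b=cv2.imread('pics/w9.png')
o=np.zeros((600,800,3),np.uint8);o[:300,:400]=cv2.resize(a,(400,300));o[:300,400:]=cv2.resize(b,(400,300));o[300:,:400]=cv2.resize(c,(400,300));o[300:518,400:]=t
cv2.imwrite('pics/v10.png',o)
E
```

```text
(no output)
```

View pics/v10.png

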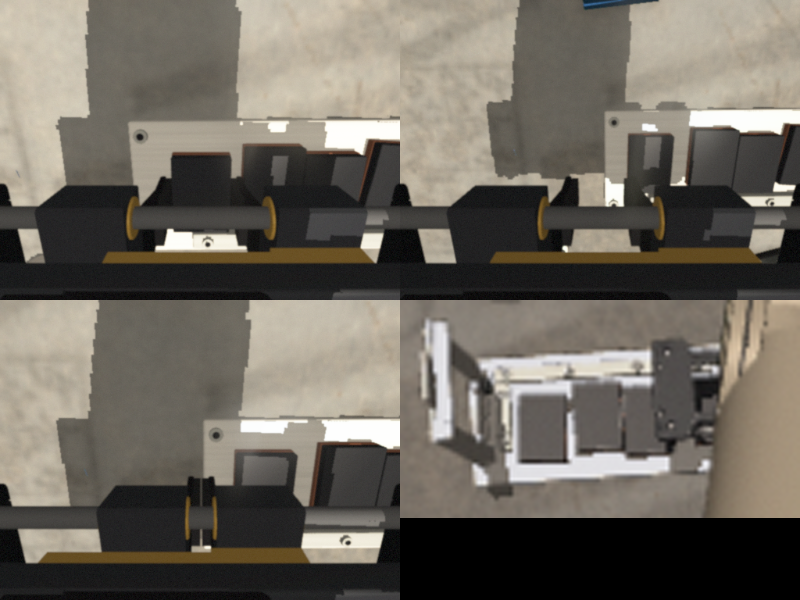

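```bash
python3 -m crank '0 .02 0 0 -1;0 .02 0 0 -1;0 .02 0 0 -1;0 .02 0 0 -1;0 .02 0 0 -1;0 .02 0 0 -1;0 .02 0 0 -1;0 .02 0 0 -1' 20 | egrep 'time|pos|ft_force'
python3 -m crank '0 .015 0 0 -1;0 .01 0 0 -1;0 .005 0 0 -1' 20 | egrep 'time|pos|ft_force'
python3 go.py .5838 .0507 .0145 91.73
```

```text
time: 14.4
ee_pos: [0.5838, 0.0421, 0.0143]
ft_force: [-0.1, -2.9, 1.4]
time: 14.7
ee_pos: [0.5836, 0.0474, 0.0143]
ft_force: [-0.0, -4.7, 0.9]
t 14.7 p [0.5836 0.0474 0.0143] ydir 91.7 yaw -0.0003 shift [-0.0013  0.0164 -0.0011] rows 0.1 w 0.0005 F [-0.  -4.7  0.9] q [-0.64  0.51  0.6   1.8  -0.35  0.94  1.71]
```

```bash
for i in 1 2; do python3 -m crank '0 .008 0 0 -1;0 .008 0 0 -1' 20 | egrep 'pos|ft_force'; done; python3 -m crank '0 .008 0 0 -1' | egrep 'pos|ft_force'
```

```text
ee_pos: [0.5836, 0.0507, 0.0143]
ft_force: [1.3, -4.9, 1.4]
ee_pos: [0.5835, 0.0525, 0.0143]
ft_force: [1.0, -12.9, 2.1]
ee_pos: [0.5835, 0.0526, 0.0143]
ft_force: [1.8, -16.9, 1.0]
```

```bash
python3 -m crank '0 -.02 0 0 -1;0 0 -.15 0 -1;0 0 -.15 .09 -1;0 0 0 .091 -1;0 0 0 .091 -1;0 0 0 .091 -1;0 0 0 .091 -1;0 0 0 .091 -1;0 0 0 .091 -1;0 0 0 .091 -1' 20 | egrep 'time|pos|ft_force'
python3 -m crank '0 0 0 .091 -1;0 0 0 .091 -1;0 0 0 .091 -1;0 0 0 0 -1'|egrep 'time|pos'
python3 go.py .5174 .1878 .0145 1.73
```

```text
time: 16.2
ee_pos: [0.5832, 0.0537, 0.074]
ft_force: [0.1, -0.8, -0.1]
time: 16.6
ee_pos: [0.5833, 0.0535, 0.0738]
t 16.6 p [0.5833 0.0535 0.0738] ydir 1.7 yaw -0.0004 shift [ 0.681  -0.3088  0.2966] rows 3.2 w 0.0006 F [-0.1  0.7 -0.2] q [-0.92  0.55  0.98  1.77 -0.51  1.09  0.26]
```

```bash
python3 -m crank '.1 -.16 0 0 -1;.15 -.15 0 0 -1;.22 0 0 0 -1;.15 0 0 0 -1;.06 0 0 0 -1;0 0 .1 0 -1;0 0 .1 0 -1;0 0 .07 0 -1;0 0 .025 0 -1;0 0 0 0 -1' 20 | egrep 'time|pos|ft_force'
python3 go.py .544 .1885 .0145 1.73; python3 go.py .5174 .1878 .0145 1.73;
```

```text
time: 17.6
ee_pos: [0.5173, 0.1854, 0.015]
ft_force: [0.4, 0.2, 0.5]
t 17.6 p [0.5173 0.1854 0.015 ] ydir 1.75 yaw 0.0002 shift [0.0115 0.1338 0.0023] rows 0.5 w 0.0006 F [0.4 0.2 0.5] q [-1.18  0.56  0.94  1.91 -0.55  0.96  0.04]
t 17.6 p [0.5173 0.1854 0.015 ] ydir 1.75 yaw 0.0002 shift [0.012  0.0008 0.0023] rows 0.0 w 0.0006 F [0.4 0.2 0.5] q [-1.18  0.56  0.94  1.91 -0.55  0.96  0.04]
```

Push the left tile +x (tool y) until the force rises.

```bash
python3 -m crank '.01 .025 0 0 -1;0 .025 0 0 -1;0 .025 0 0 -1;0 .025 0 0 -1;0 .015 0 0 -1;0 .01 0 0 -1' 20 | egrep 'time|pos|ft_force'
for i in 1 2; do python3 -m crank '0 .01 0 0 -1;0 0 0 0 -1' | egrep 'pos|ft_force';done
```

```text
time: 18.2
ee_pos: [0.5424, 0.1889, 0.0152]
ft_force: [-4.9, 0.9, 3.4]
ee_pos: [0.5443, 0.1889, 0.0152]
ft_force: [-5.5, 0.9, 1.8]
ee_pos: [0.5443, 0.1888, 0.0148]
ft_force: [-13.5, 0.4, 8.9]
```

```bash
python3 -m crank '0 -.1 0 0 -1;-.075 0 0 0 -1;-.075 0 0 0 -1;0 .03 0 0 -1;0 .03 0 0 -1;0 .02 0 0 -1;0 .01 0 0 -1;0 .01 0 0 -1;0 0 0 0 -1' 20 | egrep 'time|pos|ft_force'
python3 -m crank '0 .008 0 0 -1;0 0 0 0 -1' | egrep 'pos|ft_force'
```

```text
time: 19.5
ee_pos: [0.5449, 0.159, 0.0144]
ft_force: [-11.8, -0.4, 7.2]
ee_pos: [0.545, 0.159, 0.014]
ft_force: [-17.1, -0.4, 10.7]
```

```bash
python3 -m crank '0 -.1 0 0 -1;-.1 0 0 0 -1;-.1 0 0 0 -1;0 .03 0 0 -1;0 .03 0 0 -1;0 .02 0 0 -1;0 .01 0 0 -1;0 .01 0 0 -1;0 .005 0 0 -1;0 0 0 0 -1' 20 | egrep 'time|pos|ft_force'
python3 -m crank '0 -.1 0 0 -1;-.1 0 0 0 -1;-.1 0 0 0 -1;0 .03 0 0 -1;0 .03 0 0 -1;0 .02 0 0 -1;0 .01 0 0 -1;0 .01 0 0 -1;0 .005 0 0 -1;0 0 0 0 -1' 20 | egrep 'time|pos|ft_force'
```

```text
time: 20.7
ee_pos: [0.5468, 0.1196, 0.0142]
ft_force: [-21.2, -1.1, 14.7]
time: 21.7
ee_pos: [0.5483, 0.0799, 0.014]
ft_force: [-25.0, -1.1, 17.9]
```

```bash
python3 -m crank '0 -.06 0 0 -1;-.15 0 0 0 -1;-.15 0 0 0 -.42;0 .12 0 0 -.42;0 .12 0 0 -.42;0 0 0 0 -.42' 20 | egrep 'time|pos|ft_force'
python3 go.py .5844 .0247 .0145 1.73;python3 go.py .5835 .0502 .0145 1.73
```

```text
time: 22.3
ee_pos: [0.5941, 0.0214, 0.0153]
ft_force: [-0.3, 1.4, 0.2]
t 22.3 p [0.5941 0.0214 0.0153] ydir 1.84 yaw 0.0013 shift [ 0.0181 -0.0479  0.0039] rows 0.2 w 0.0217 F [-0.3  1.4  0.2] q [-0.8   0.64  0.9   1.79 -0.59  1.    0.36]
t 22.3 p [0.5941 0.0214 0.0153] ydir 1.84 yaw 0.0013 shift [ 0.1457 -0.0485  0.0039] rows 0.6 w 0.0217 F [-0.3  1.4  0.2] q [-0.8   0.64  0.9   1.79 -0.59  1.    0.36]
```

```bash
python3 -m crank '0 -.048 0 0 -.42;.03 0 0 0 -.42;.03 0 0 0 -.42;.03 0 0 0 -.42;.02 0 0 0 -.42;.02 0 0 0 -.42;.01 0 0 0 -.42;0 0 0 0 -.42' 20 | egrep 'time|pos|ft_force'
for i in 1 2; do python3 -m crank '.01 0 0 0 -.42;0 0 0 0 -.42' | egrep 'pos|ft_force';done
```

```text
time: 23.1
ee_pos: [0.5806, 0.0481, 0.0152]
ft_force: [0.2, 0.7, -0.3]
ee_pos: [0.5806, 0.0498, 0.0152]
ft_force: [-0.1, 0.2, 0.5]
ee_pos: [0.5805, 0.0505, 0.0153]
ft_force: [-0.2, -4.5, 0.1]
```

```bash
for i in 1 2 3; do python3 -m crank '.008 0 0 0 -.42;0 0 0 0 -.42' | egrep 'pos|ft_force';done
python3 -m crank '-.1 0 0 0 -.42;-.2 0 0 0 -.42;-.2 0 -.2 0 -1;-.2 0 -.2 0 -1;-.2 -.1 0 0 -1;0 -.15 0 0 -1;0 0 0 0 -1;0 0 0 0 -1' | egrep 'time|pos'
python3 - <<'E'
from h import *
c=snap('top','top11')['img'];snap('side','s11')
print(read_state()['joint_positions'].round(2))
cv2.imwrite('pics/top11c.png',cv2.resize(c[130:190,185:295],(770,420),interpolation=cv2.INTER_CUBIC))
E
```

```text
ee_pos: [0.5805, 0.0506, 0.0153]
ft_force: [0.1, -8.7, -0.2]
ee_pos: [0.5804, 0.0507, 0.0154]
ft_force: [1.4, -13.1, 0.4]
ee_pos: [0.5804, 0.0508, 0.0154]
ft_force: [1.1, -16.3, -0.8]
time: 24.9
ee_pos: [0.5356, -0.1149, 0.0861]
[-0.71  0.45  1.04  1.86 -0.45  1.08  0.53]
```

View pics/top11c.png

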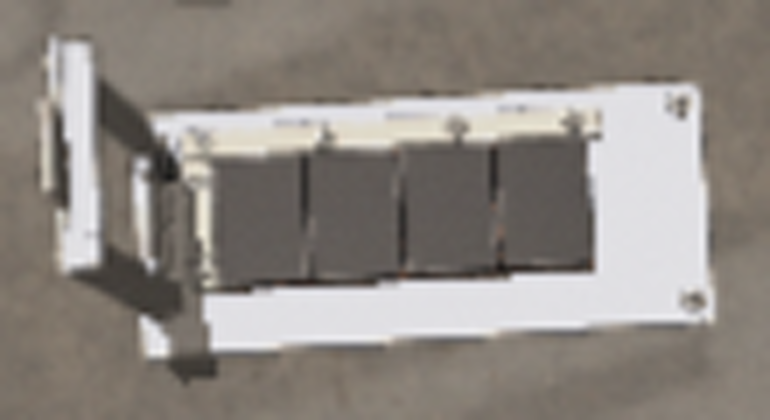

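```bash
python3 - <<'E'
from h import *
c=np.cos(.0302);s=np.sin(.0302);q=np.array([.5809,.1397])
for a in (90,100,105,110,115,120,130):
    t=np.radians(a);out=[]
    for r,o in((214,2.6),(226,2.6),(226,-1.4),(202,2.6)):
        # outer face offset o above axis plane
        y=.102-(r*np.cos(t)+o*-np.sin(t)*-1*-1)/1000 if 0 else .102-(r*np.cos(t)-o*np.sin(t))/1000
        z=.026+(r*np.sin(t)+o*np.cos(t))/1000
        out.append([q[0]-s*y,q[1]+c*y,z])
    A=((proj('top11',out)-[185,130])*7).round(0);B=proj('s11',out)*1.5625
    print(a,A.tolist(),B.round(0).tolist(),np.round(out[0],3))
E
```

```text
90 [[80.0, 144.0], [75.0, 139.0], [86.0, 138.0], [85.0, 150.0]] [[294.0, 238.0], [293.0, 231.0], [294.0, 229.0], [295.0, 246.0]] [0.578 0.244 0.24 ]
100 [[-24.0, 152.0], [-36.0, 147.0], [-25.0, 146.0], [-13.0, 157.0]] [[288.0, 255.0], [287.0, 249.0], [288.0, 247.0], [289.0, 262.0]] [0.577 0.281 0.236]
105 [[-74.0, 157.0], [-89.0, 153.0], [-78.0, 152.0], [-59.0, 162.0]] [[286.0, 266.0], [284.0, 260.0], [285.0, 257.0], [287.0, 272.0]] [0.576 0.3   0.232]
110 [[-120.0, 163.0], [-139.0, 159.0], [-129.0, 157.0], [-102.0, 167.0]] [[283.0, 277.0], [282.0, 272.0], [282.0, 269.0], [285.0, 282.0]] [0.576 0.317 0.226]
115 [[-164.0, 169.0], [-185.0, 165.0], [-176.0, 164.0], [-143.0, 173.0]] [[281.0, 289.0], [279.0, 285.0], [280.0, 282.0], [282.0, 294.0]] [0.575 0.334 0.219]
120 [[-204.0, 175.0], [-227.0, 172.0], [-219.0, 171.0], [-181.0, 179.0]] [[279.0, 302.0], [277.0, 299.0], [277.0, 296.0], [280.0, 306.0]] [0.575 0.351 0.21 ]
130 [[-272.0, 189.0], [-299.0, 187.0], [-293.0, 185.0], [-245.0, 191.0]] [[275.0, 330.0], [273.0, 328.0], [273.0, 325.0], [277.0, 332.0]] [0.574 0.381 0.188]
```

```bash
python3 - <<'E'
from h import *
def tri(a,b):
    A=[];c=[]
    for f,p in(('top0',a),('side0',b)):
        P=ray(f,[np.array(p)/1.5625]*2,[0,.3]);d=P[1]-P[0];d/=np.linalg.norm(d);M=np.eye(3)-np.outer(d,d);A.append(M);c.append(M@P[0])
    X=np.linalg.solve(sum(A),sum(c));return X.round(3),[np.linalg.norm(A[i]@X-c[i]).round(3) for i in(0,1)]
print('bot',tri((220,200),(205,380)),'top',tri((220,200),(145,12)),'bot other',tri((140,108),(125,190)),tri((140,108),(145,12)))
q=np.array([.5809,.1397]);h=.0095;r=.212
pr=None
for d in [93.5]+list(range(90,-1,-6)):
    t=np.radians(d);y=.102-r*np.cos(t)+.0026*np.sin(t)+h;z=.026+r*np.sin(t)+.0026*np.cos(t)
    print(d,'y',round(y,4),'z',round(z,4),'' if pr is None else ((y-pr[0])/.2).round(3),'' if pr is None else (-(z-pr[1])/.2).round(3));pr=(y,z)
E
python3 go.py .576 .292 .30 1.73
```

```text
bot (array([0.666, 0.413, 0.12 ]), [np.float64(0.001), np.float64(0.001)]) top (array([0.629, 0.322, 0.557]), [np.float64(0.064), np.float64(0.064)]) bot other (array([0.715, 0.435, 0.416]), [np.float64(0.012), np.float64(0.012)]) (array([0.668, 0.375, 0.583]), [np.float64(0.003), np.float64(0.003)])
93.5 y 0.127 z 0.2374  
90 y 0.1141 z 0.238 -0.065 -0.003
84 y 0.0919 z 0.2371 -0.111 0.004
78 y 0.07 z 0.2339 -0.11 0.016
72 y 0.0485 z 0.2284 -0.108 0.027
66 y 0.0276 z 0.2207 -0.104 0.038
60 y 0.0078 z 0.2109 -0.099 0.049
54 y -0.011 z 0.199 -0.094 0.059
48 y -0.0284 z 0.1853 -0.087 0.069
42 y -0.0443 z 0.1698 -0.079 0.077
36 y -0.0585 z 0.1527 -0.071 0.085
30 y -0.0708 z 0.1343 -0.062 0.092
24 y -0.0811 z 0.1146 -0.052 0.098
18 y -0.0893 z 0.094 -0.041 0.103
12 y -0.0953 z 0.0726 -0.03 0.107
6 y -0.0991 z 0.0507 -0.019 0.109
0 y -0.1005 z 0.0286 -0.007 0.111
t 25.0 p [ 0.5364 -0.1146  0.0861] ydir 1.82 yaw 0.001 shift [ 2.026   0.259  -1.0697] rows 9.2 w 0.0008 F [ 0.6 -0.2  1.2] q [-0.71  0.45  1.04  1.86 -0.45  1.08  0.53]
```

```bash
python3 -m crank '0 0 -.2 -.09 -1;0 0 -.2 -.091 -1;0 0 -.2 -.091 -1;0 0 -.2 -.091 -1;0 0 -.2 -.091 -1;0 0 -.12 -.091 -1;0 0 0 -.091 -1;0 0 0 -.091 -1;0 0 0 -.091 -1;0 0 0 -.091 -1' 20 | egrep 'time|pos|ft_force'
python3 -m crank '0 0 0 -.091 -1;0 0 0 0 -1' | egrep 'time|pos|ft_force'
python3 go.py .572 .2997 .30 91.73
```

```text
time: 26.0
ee_pos: [0.5363, -0.1148, 0.3102]
ft_force: [0.5, 0.5, 0.2]
time: 26.2
ee_pos: [0.5362, -0.115, 0.3101]
ft_force: [-0.1, 0.7, 1.0]
t 26.2 p [ 0.5362 -0.115   0.3101] ydir 91.93 yaw 0.0022 shift [-0.2417  2.067   0.0506] rows 8.3 w 0.0003 F [-0.1  0.7  1. ] q [-0.68  0.16  0.92  1.56 -0.12  1.48  1.85]
```

```bash
python3 -m crank '-.027 .22 0 0 -1;-.027 .22 0 0 -1;-.027 .22 0 0 -1;-.027 .22 0 0 -1;-.027 .22 0 0 -1;-.027 .22 0 0 -1;-.027 .22 0 0 -1;-.027 .22 0 0 -1;-.027 .22 0 0 -1;0 .08 0 0 -1' 20 | egrep 'time|pos|ft_force'
python3 -m crank '0 0 0 0 -1' | egrep 'time|pos|ft_force'
python3 go.py .572 .2997 .235 91.73
```

```text
time: 27.2
ee_pos: [0.5704, 0.3041, 0.3085]
ft_force: [0.2, 0.8, 0.1]
time: 27.3
ee_pos: [0.5708, 0.3015, 0.3087]
ft_force: [0.2, 0.3, 0.4]
t 27.3 p [0.5708 0.3015 0.3087] ydir 91.82 yaw 0.001 shift [-0.0059 -0.0092  0.3686] rows 1.5 w 0.0002 F [0.2 0.3 0.4] q [-1.04  0.4   0.69  1.29 -0.25  1.54  1.22]
```

```bash
python3 -m crank '0 0 .2 0 -1;0 0 .15 0 -1;0 0 .018 0 -1;0 -.08 0 0 -1;0 -.06 0 0 -1;0 -.03 0 0 -1;0 0 0 0 -1' 20 | egrep 'time|pos|ft_force'
python3 go.py .573 .2538 .238 91.73
```

```text
time: 28.0
ee_pos: [0.5737, 0.262, 0.2381]
ft_force: [0.0, -0.1, 1.0]
t 28.0 p [0.5737 0.262  0.2381] ydir 91.58 yaw -0.0017 shift [ 0.0045 -0.041   0.0006] rows 0.2 w 0.0004 F [ 0.  -0.1  1. ] q [-1.02  0.39  0.7   1.46 -0.25  1.39  1.28]
```

Follow the arc: first to 60°.

```bash
python3 -m crank '0 -.041 0 0 -1;0 -.111 .004 0 -1;0 -.11 .016 0 -1;0 -.108 .027 0 -1;0 -.104 .038 0 -1;0 -.099 .049 0 -1;0 0 0 0 -1' 20 | egrep 'time|pos|ft_force'
python3 go.py .5809 .1475 .2109 91.73
```

```text
time: 28.7
ee_pos: [0.5759, 0.1453, 0.209]
ft_force: [-0.4, -0.6, 0.4]
t 28.7 p [0.5759 0.1453 0.209 ] ydir 91.47 yaw -0.0029 shift [-0.0254  0.0104 -0.0096] rows 0.1 w 0.0005 F [-0.4 -0.6  0.4] q [-0.92  0.32  0.74  1.6  -0.22  1.31  1.45]
```

```bash
python3 -m crank '-.01 -.094 .059 0 -1' | egrep 'time|pos|ft_force'; python3 -m crank '-.01 -.087 .069 0 -1' | egrep 'time|pos|ft_force'
python3 - <<'E'
from h import *
c=snap('side','s12')['img'];d=np.load('pics/s11.npz')
a=cv2.imread('pics/s11.png')
P=proj('s11',[[.578,.2416,z] for z in(.06,.1,.15,.2,.22)]);print(P.round(0).tolist())
# white frame posts columns at x=+-.036 of hinge: brightness along post before/after
for x in(.542,.614):
    P=proj('s11',[[x,.2416+.004,z] for z in(.08,.12,.16,.2)]).round().astype(int)
    print([(int(a[v,u].mean()),int(c[v,u].mean())) for u,v in P])
E
```

```text
time: 28.8
ee_pos: [0.579, 0.1332, 0.1989]
ft_force: [-1.4, 1.3, 0.6]
time: 28.9
ee_pos: [0.5814, 0.1142, 0.1845]
ft_force: [-0.8, 1.8, 0.8]
[[195.0, 216.0], [193.0, 203.0], [192.0, 185.0], [190.0, 167.0], [189.0, 160.0]]
[(144, 243), (123, 232), (141, 193), (116, 139)]
[(142, 156), (129, 145), (142, 143), (140, 147)]
```

```bash
python3 -m crank '0 -.079 .077 0 -1;0 -.071 .085 0 -1;0 -.062 .092 0 -1;0 -.052 .098 0 -1' 20 | egrep 'time|pos|ft_force'
python3 go.py .5834 .0586 .1146 91.73
```

```text
time: 29.35
ee_pos: [0.5835, 0.061, 0.1139]
ft_force: [0.9, 1.9, 1.2]
t 29.35 p [0.5835 0.061  0.1139] ydir 91.77 yaw 0.0004 shift [ 0.0006 -0.0118 -0.0035] rows 0.0 w 0.0004 F [0.9 1.9 1.2] q [-0.77  0.4   0.74  1.73 -0.29  1.12  1.65]
```

```bash
python3 -m crank '0 0 0 0 -1' | egrep 'time|pos|ft_force';python3 go.py .5834 .0586 .1146 91.73; python3 - <<'E'
from h import *
c=snap('side','s13')['img'];a=cv2.imread('pics/s11.png')
d=cv2.absdiff(a,c).max(2)>40
# region of the frame upright: crop columns 165..215, rows 150..230
for n,im in(('before',a),('now',c)):
    h=im.astype(int).min(2);print(n);print('\n'.join(''.join('#' if v>190 else '+' if v>120 else '.' for v in r[160:236:2]) for r in h[150:240:4]))
q=np.array([.5809,.1397])
for th in(24,93):
    t=np.radians(th);print(th,[proj('s13',[[.578+x,.1397+.102-r*np.cos(t),.026+r*np.sin(t)]])[0].round().tolist() for x in(-.042,.042) for r in(.02,.2)])
E
```

```text
time: 29.45
ee_pos: [0.5817, 0.0596, 0.1121]
ft_force: [-0.9, 0.1, -0.2]
t 29.45 p [0.5817 0.0596 0.1121] ydir 91.65 yaw -0.0009 shift [-0.0081 -0.0054 -0.0125] rows 0.1 w 0.0003 F [-0.9  0.1 -0.2] q [-0.77  0.4   0.74  1.73 -0.29  1.12  1.65]
before
++++++++++++++++++++++++++++..........
++++++++++#######++++++++++.....++++..
+++++++###+++++++++++++++++...........
+++++#####++++++++######++++++++++++.+
++++++++++++++++++++++++++++++++++++++
++++++++++++++++.++++..+++++++++++++++
+++++++++.++++++++++++++++++++++++++++
+++++++++++++++++#+++++++###+#++++++++
+++++++++++++++++####++++##########+++
++++++++++++++++##+..++++.....#####+++
++++++++++.++++###+..++++.....####++++
+++++++++++++++###...++++....+####.+++
++++++++.+++++##+.....+......####+++++
+++++++++++.+###+.....+++...#####+++++
+++++++++++++###......++++..#####+++++
++++++++++++##+.......++++.#####++++++
+++++++++++++#+.......++++.#####++++++
+++++++++++++#.........+++#####+++++++
.+++++++++.++++++++++++++++####+++++++
+++++++++##....+++.+++.+.++###++++++++
+++++++++##+....++.+++.....+++.+++++++
++++++++#############+#...+#++
[... 384 characters left out ...]
###+...+++........
+++++++++++++#####.........+++........
+++++++++++++#+##+........###+........
++++++++++++#####........+####........
++++++++++++####.........####+.....+++
++++++++++++####.........####.....++++
+++++++++++####..........####..+...+++
+++++++++++####.........####+..#+..+++
+++++++++++####.........####..+#++++++
.+++++++++#++##########+####.+#+++++++
.+++++++++#################+.##+++++++
+++++++++##+.++###+###....+.+#++++++++
+++++++++##+...#+..+++......##.+++++++
++++++++#############++...+##+++++++++
+++++++++++++++..+++++++++++#.++++++++
24 [[214.0, 221.0], [225.0, 159.0], [180.0, 218.0], [193.0, 157.0]]
93 [[212.0, 222.0], [207.0, 161.0], [178.0, 219.0], [169.0, 159.0]]
```

```bash
python3 -m crank '-.005 -.045 .095 0 -1;0 -.03 .107 0 -1;0 -.019 .109 0 -1;0 -.007 .09 0 -1;0 0 .01 0 -1;0 0 0 0 -1' 20 | egrep 'time|pos|ft_force'
for i in 1 2; do python3 -m crank '0 0 .01 0 -1;0 0 0 0 -1' 20 | egrep 'time|pos|ft_force';done
```

```text
time: 30.1
ee_pos: [0.5849, 0.0413, 0.0323]
ft_force: [0.6, 0.6, 1.5]
time: 30.3
ee_pos: [0.5852, 0.0408, 0.0304]
ft_force: [-0.0, 0.5, 1.4]
time: 30.5
ee_pos: [0.5853, 0.0407, 0.0289]
ft_force: [-3.4, 1.4, 13.3]
```

```bash
python3 -m crank '0 0 .01 0 -1;0 0 .005 0 -1;0 0 0 0 -1' 20 | egrep 'time|pos|ft_force'
python3 -m crank '0 0 -.05 0 -1;0 0 -.2 0 -1;-0.1 -.1 -.2 0 -1;0 -.25 0 0 -1;0 -.25 0 0 -1;0 -.25 0 0 -1;0 0 0 0 -1;0 0 0 0 -1' 20 | egrep 'time|pos|ft_force'
python3 - <<'E'
from h import *
c=snap('side','s14')['img'];t=snap('top','top14')['img']
h=t.astype(int).min(2);print('\n'.join(''.join('#' if v>190 else '+' if v>110 else '.' for v in r[195:295]) for r in h[135:185:2]))
P=[[.5809+x-.0302*y,.1397+y,z] for z in(.0286,) for x,y in((.042,.10),(.042,-.1),(-.042,-.1),(-.042,.1),(0,-.124))];print((proj('top14',P)-[195,135]).round(1).tolist())
E
```

```text
time: 30.8
ee_pos: [0.5856, 0.0407, 0.0285]
ft_force: [-18.0, 1.9, 43.8]
time: 31.6
ee_pos: [0.6092, -0.1309, 0.1145]
ft_force: [0.3, 0.4, -0.0]
++++++++++++++++++++++++++++++++++++++..............................................................
+++++++++++++++++++++++++++++++++...................................................................
+++++++++++++++++++++++++++.........................................................................
+++++++++++++++++++++........................+.........................................+++..........
+++++++++++++++++.......................................++++++############++++#######+#+##+.........
++++++++++..............++++++#############++++###########################++##+######++++#+.........
+++++...++#####+#############################+++##########################++##+###########+.........
.........#####+####+++########################+###############################+###########..........
.........#++.++###############################++++++++++++++.............############+####+.........
.........+.....######+++++++++................
[... 939 characters left out ...]
+###+########+##++++++++
..........#+....####+.+##############################++++++++++++++++++.....###########++++#++++++++
..........##++..#####+++++++++++++++++++.......###########################################+#++++++++
..........+##+.##+###########################################++++++++++++.++++++++.++......+++++++++
..........+###################++++++++++.+...++............+++++++++++++++++++++++++.......+++++++++
..........+++.........................................+++++++++++++++++++++++...............++++++++
.............................................+++++++++++++++.+++++++++......................++++++++
[[12.8, 12.8], [80.7, 8.9], [81.5, 37.2], [13.4, 41.2], [89.3, 22.5]]
```

```bash
python3 -c "
from bench import workorder
print(workorder.close_job())"
```

```text
the job is handed in; nothing more can be done
None
```

I handed the job in at about 32 s: the fourth tile is turned dark face up at the right-hand end, all four tiles are pushed tight against the end stop and far rail, and the frame is shut. I confirmed this by push forces and camera images; the hand-in gave no verdict. When pressing the frame shut, the fingertip force reached 44 N, above the 40 N limit that applies to the arm and gripper body.

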